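Mirror the pizza seasonings into the other rack

ROBOT

A 6-joint arm with a two-finger parallel gripper is mounted at the origin on the work surface. World frame = base frame: x ahead of the robot, y to its left, z up, the work surface at z = 0. Lengths are in m, angles in rad, forces in N, time in s.
With the tool pointing down it reaches from about 0.375 to 0.925 m from the base axis. Payload 5.7 kg.
Tool frame: the origin (TCP) lies midway between the tips of the shut fingers; the grasp point (between the pads) lies 19 mm behind it; x points along the fingers, z is the direction in which the jaws open and shut, and the axes are right-handed (so a half turn about x gives the same grasp; the last joint's range is limited). The gripper opens to 88 mm and grips with 3 to 60 N. Pads are 20 mm wide; open, the fingers measure 115 mm over their backs; the gripper's body (75 mm by 178 mm) begins 61 mm behind the grasp point.
Start: joints at [0.998, 0.359, 1.51, -0, 1.272, -0.115], TCP at [0.265, 0.538, 0.223] pointing down, gripper open.
Joint ranges: [-2.97, 2.97], [-1.01, 2.36], [0.21, 2.38], [-0.96, 4.11], [0.2, 2.71], [-2.98, 2.98]. Speed limits (rad/s): [2.39, 2.39, 3.14, 3.14, 3.14, 3.14].

INTERFACE

Orientations are given as a 3x3 rotation matrix whose columns are the frame's x, y, z axes.
In Python, from rig import bot, vision gives the robot as it stands. The module is installed in compiled form; this text tells all that it offers.
- The arm moves only by the tool jog_arm, never from a script. Its argument "motion" is a list that holds one entry, the list of rows, each a list of 7 numbers: the shift along the tool's x, y, z each as a share of 60 mm, from -1 to 1, then the turn, a rotation vector about the tool's x, y, z each as a share of 0.1 rad, from -1 to 1, then the finger opening in mm, from 0 to 87.8. A call has 1 to 8 rows; each row shifts and turns the commanded pose from where the row before left it, along the tool's axes as they then stand; what a row does not reach is not made up. A row lasts 1/8 s, in which the tool goes at most 62.5 mm and 10.7 degrees, less where a joint would pass 70% of its speed; a pose out of reach is approached as far as the arm can. A call with a number of a shift or a turn outside -1 to 1 is refused whole. A call with a gripper value outside its range is refused whole. The fingers move at their own pace and stop on an object; the grip force is fixed at half the most. Time passes only in rows, so rows that do not move let the fingers close. It gives the time, the measured TCP pose, the force and the opening at its end, in the units of the state.
- bot.read_state(): the state, without advancing time (a new reading comes with each control period).
- vision.camera(name): name is "scene" or "side" or "wrist"; returns a dict with "frame" (384x512x3 uint8, red, green, blue), "mtx" (3x3 intrinsics, pixels), "rvec" (rotation vector, rad) and "tvec" (3), from world to camera coordinates, as OpenCV has them; the wrist camera has in their place "mount" (4x4, takes a point from camera to tool coordinates, whose origin is the TCP and whose axes are the tool frame's). Camera axes: x right, y down, z forward; pixel columns grow to the right and rows downward; lengths in m; the calibration is good to about 2 mm. A picture is of the moment at which its call begins: read the wrist's pose just before it. There is no depth.
- bot.hand_in(): hands the job in, once; it reports no verdict.
Trained networks look in the newest picture that a camera, given by its name, has taken for a name from the list of things; names that differ only in an ending like _2 or _b are one class to them, and where a whole thing is asked for, a point or a joint stands for the part that bears it (a point fixed in the world has none). Each returns a list of dicts, best first, with "confidence" (0 to 1); they miss things now and then, are a little off and sometimes report something else, mostly with a low value. They report only what shows in the picture. A call takes as long as a camera call. They do not tell look-alikes from the thing itself.
- vision.outline_of(camera, label): "mask" (384x512 bool, what is visible of it) and "rect" ([left, top, right, bottom] in pixels, round what is visible of it).
- vision.spot_point(camera, label): "position" ([row, column] in pixels: a listed point, or the origin of a listed thing).
The state is a dict: "time_s": time; "qpos": joint angles; "dq": joint speeds; "tau": joint torques, N m; "ee_pos": TCP position; "ee_rot": TCP orientation; "ft_force": force on the tool from outside, world axes, zero at the start; "ft_torque": the same for the moment, N m; "gripper_width": finger opening in m.
Only numpy, scipy, OpenCV 4.12 (cv2) and the standard library are available. Lean on these libraries where they do the work, as an engineer would, in place of code of your own. Each camera call takes 0.05 s, during which the arm holds its last target. There are 200 camera calls.

TASK

The next group at the pizza table works from the opposite end, so move the four seasoning containers from the full wooden rack into the empty aluminium rack in reverse order: the one next to the handle of the wooden rack goes to the place farthest from the handle of the aluminium rack, and so on, until the one farthest from the wooden rack's handle stands next to the aluminium rack's handle. Set each one down upright on the floor of its own place, without dropping it; the coasters stay behind.

Things in the scene. Friction and masses are not known exactly. Their poses are not given: they have to be found in the camera images.
- old_rack: the wooden rack full at the start: 4 places in a row along its y axis (y = -108, -36, 36, 108 mm, x = 0), each 67 along y by 70 along x inside; floor 8, rims and dividers 15 above the table; hoop handle at the +y end (y about 154, 60 high). 80 wide, fixed. Origin: table level, middle of the row, z up; handle to the robot's left, yaw within 0.4 rad. The racks may swap sides.
- new_rack: the empty aluminium rack: 4 places in a row along its y axis (y = -108, -36, 36, 108 mm, x = 0), each 67 along y by 70 along x inside; floor 8, rims and dividers 15 above the table; hoop handle at the +y end (y about 154, 60 high). 80 wide, fixed. Origin: table level, middle of the row, z up; handle to the robot's left, yaw within 0.4 rad. 
- mill_mid (a point): light wooden pepper mill with a narrower straight body and a round head, 82 tall; foot 48 across, body 38 across from 20 to 58 above its foot (mm). Loose, upright, in the old rack. The point is on its axis, half-way up (its foot is half its height below); z up.
- dredger_mid (a point): plain steel cheese dredger, a 54 wide round can with a perforated domed lid, 74 tall (straight up to 60) (mm). Loose, upright, in the old rack. The point is on its axis, half-way up (its foot is half its height below); z up.
- jar_mid (a point): square green glass herb jar, 44 x 44 (straight sides up to 60), with a round black screw lid, 78 tall; the point's x and y axes are square to its sides (mm). Loose, upright, in the old rack. The point is on its axis, half-way up (its foot is half its height below); z up.
- salt_mid (a point): white ceramic salt shaker, the smallest, round, 42 across (straight up to 56), 68 tall (mm). Loose, upright, in the old rack. The point is on its axis, half-way up (its foot is half its height below); z up.
- mill_coaster: round cork coaster (64 across, 3 thick) fixed on the floor of the old rack under the pepper mill, in the middle of the place where that stands at the start; it stays there. Origin at the middle of its underside.
- dredger_coaster: round black rubber coaster (64 across, 3 thick) fixed on the floor of the old rack under the dredger, in the middle of the place where that stands at the start; it stays there. Origin at the middle of its underside.
- jar_coaster: square cork coaster (60 x 60, 3 thick) fixed on the floor of the old rack under the herb jar, in the middle of the place where that stands at the start; it stays there. Origin at the middle of its underside.
- salt_coaster: round white paper-faced coaster (64 across, 3 thick) fixed on the floor of the old rack under the salt shaker, in the middle of the place where that stands at the start; it stays there. Origin at the middle of its underside.
There are look-alikes about, which are no part of the job. Leave any blue look-alike of the part that bears dredger_mid alone.

How it is judged:
By the outcome, as a careful person would: the job done as asked, in the order asked, and still so for the second after the job is handed in, with the robot touching nothing.
It also fails if it takes over 128 s, if anything falls off the work surface, if the arm or the gripper's body presses on something with over 40 N, if the wrist force passes 120 N, or if a joint passes its speed limit or range.

## Working session

There is one attempt and no reset: what is moved stays moved. The work goes in short steps, Python scripts to look and compute and a tool call to move; the robot and the scene stay as the last step left them, time stands still between calls to the robot, and variables do not carry over. Pictures are saved under pics/ and viewed, about 12 in all and at most 16, crops included, and the job is handed in when it is done.

Besides the shell and the picture viewer there is one more tool, called as a command line: name --argument value ..., lists and objects as JSON in quotes. jog_arm: Moves the arm, as the interface text tells. Shift numbers are shares of 60 mm and turn numbers shares of 0.1 rad, none past 1 either way. Its arguments: {"type":"object","properties":{"motion":{"type":"array","items":{"type":"array","items":{"type":"array","items":{"type":"number"}}}}},"required":["motion"]}

```bash
mkdir -p pics; cat > h.py <<'E'
import numpy as np, cv2
from rig import bot, vision
def cam(n):
    s=bot.read_state(); c=vision.camera(n)
    if n=='wrist':
        T=np.eye(4);T[:3,:3]=s['ee_rot'];T[:3,3]=s['ee_pos'];T=T@np.array(c['mount'])
        W=np.linalg.inv(T); c['R'],c['t']=W[:3,:3],W[:3,3]
    else: c['R']=cv2.Rodrigues(np.array(c['rvec'],float))[0]; c['t']=np.array(c['tvec'],float).ravel()
    return c
def save(c,f,box=None,k=1):
    im=c['frame'][:,:,::-1]
    if box: im=im[box[1]:box[3],box[0]:box[2]]
    cv2.imwrite(f,cv2.resize(im,None,fx=k,fy=k,interpolation=cv2.INTER_CUBIC))
def toz(c,rc,z):
    d=c['R'].T@np.linalg.inv(c['mtx'])@np.array([rc[1],rc[0],1.]); o=-c['R'].T@c['t']
    return o+d*(z-o[2])/d[2]
def proj(c,P):
    p=c['mtx']@(c['R']@np.array(P,float)+c['t']); return p[:2]/p[2]
E
python3 - <<'E'
from h import *
Z=dict(mill_mid=.052,dredger_mid=.048,jar_mid=.050,salt_mid=.045,old_rack=0,new_rack=0)
ims=[]
for n in ['scene','side']:
    c=cam(n);save(c,f'pics/{n}.png',k=1.5)
    print(n, (-c['R'].T@c['t']).round(3))
    for l,z in Z.items():
        for d in vision.spot_point(n,l)[:3]:
            print(l,round(d['confidence'],2),np.round(d['position'],1),toz(c,d['position'],z).round(3)[:2])
print(bot.read_state())
E
```

```text
scene [0.881 0.329 0.857]
mill_mid 0.77 [296.4 371.2] [0.53  0.305]
dredger_mid 0.96 [249.5 406.7] [0.401 0.308]
dredger_mid 0.83 [273.4 343.7] [0.522 0.24 ]
jar_mid 0.7 [222.  289.7] [0.499 0.093]
salt_mid 0.75 [269.  327.1] [0.534 0.21 ]
salt_mid 0.64 [246.1 318.5] [0.504 0.169]
old_rack 0.57 [268.7 326.8] [0.514 0.203]
new_rack 0.82 [176.1 181.7] [ 0.538 -0.19 ]
side [ 0.367 -0.861  0.554]
mill_mid 0.49 [180.3 264.8] [0.489 0.078]
dredger_mid 0.95 [149.9 218.2] [0.387 0.265]
dredger_mid 0.8 [149.2 267.2] [0.517 0.262]
dredger_mid 0.5 [180.7 267.4] [0.496 0.083]
jar_mid 0.78 [180.3 265.9] [0.492 0.082]
salt_mid 0.62 [167.8 265.8] [0.501 0.157]
old_rack 0.72 [176.  265.9] [0.508 0.199]
new_rack 0.96 [275.3 304.5] [ 0.532 -0.204]
new_rack 0.6 [138.5 269.5] [0.548 0.448]
{'time_s': 0.7, 'qpos': array([ 9.97884315e-01,  3.58741265e-01,  1.51039520e+00,  8.72562292e-06,
        1.27252252e+00, -1.15075477e-01]), 'dq': array([-5.54378661e-04,  8.83827255e-05,  6.67552556e-04, -1.16934068e-03,
        7.91419860e-04, -9.46131120e-04]), 'tau': array([ 8.00190173e-04, -5.15172565e+01, -2.71084177e+01,  6.78716996e-02,
        2.44474498e-02,  4.37533947e-05]), 'ee_pos': array([0.26517722, 0.53818209, 0.22265961]), 'ee_rot': array([[-4.29674686e-05, -8.97009732e-01,  4.42010790e-01],
       [-5.12217111e-05,  4.42010792e-01,  8.97009731e-01],
       [-9.99999998e-01,  1.59016885e-05, -6.49384582e-05]]), 'ft_force': array([ 0.07356333,  0.32163142, -0.13685286]), 'ft_torque': array([-0.04111519,  0.00943468,  0.10205838]), 'gripper_width': 0.08779652349455337}
```

View pics/scene.png

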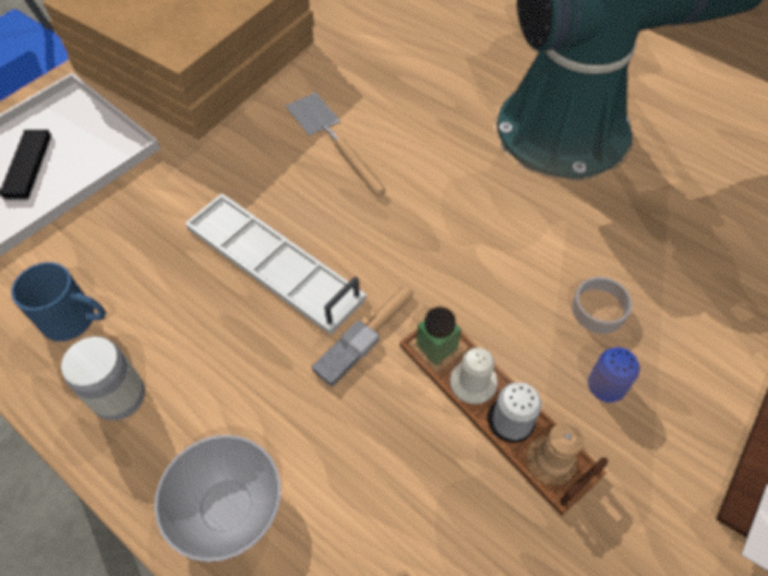

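View pics/side.png

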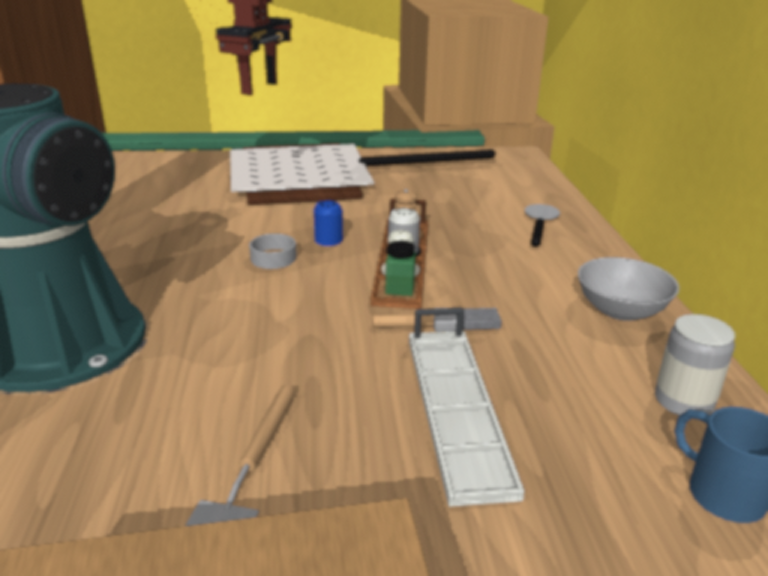

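Order from the wooden rack's handle (scene.png): mill (565,455), dredger (518,410), salt (475,375), jar (438,335). The aluminium rack's handle is at (343,300).

Look-alikes and distractors:
- The blue can at (613,373) is the dredger look-alike, so I leave it alone.
- The steel/white jar at (103,378), the ring at (602,305) and the mug are also no part of the job.
- The steel dredger I want is the one in the wooden rack, at (518,410).

Next I move the wrist camera over the wooden rack for a close look.

```bash
cat > plan.py <<'E'
import json,sys
import numpy as np
from scipy.spatial.transform import Rotation as Ro
from rig import bot
def rot_down(zang):
    z=np.array([np.cos(zang),np.sin(zang),0]);x=np.array([0,0,-1.]);return np.c_[x,np.cross(z,x),z]
def rows(way,smax=.05,start=None):
    """way: list of (pos, zang or None, grip_mm, extra_hold_rows); prints rows in tool units"""
    s=bot.read_state(); p,R=(np.array(s['ee_pos']),np.array(s['ee_rot'])) if start is None else start
    out=[]
    for pos,za,g,*h in way:
        sm=h[1] if len(h)>1 else smax
        Rt=R if za is None else rot_down(za); pos=np.array(pos,float)
        rv=Ro.from_matrix(Rt@R.T).as_rotvec()
        n=max(int(np.ceil(np.linalg.norm(pos-p)/sm)),int(np.ceil(np.linalg.norm(rv)/.095)),1)
        for k in range(n):
            m=n-k; dr=Ro.from_matrix(Rt@R.T).as_rotvec()/m; dp=(pos-p)/m
            a=np.round(R.T@dp/.06,2); b=np.round(R.T@dr/.1,2)
            out.append([*a.tolist(),*b.tolist(),g]); p=p+R@a*.06; R=R@Ro.from_rotvec(b*.1).as_matrix()
        out+= [[0,0,0,0,0,0,g]]*(h[0] if h else 0)
    for i in range(0,len(out),8): print(json.dumps([[[x+0 for x in r] for r in out[i:i+8]]]).replace(' ','').replace('-0.0,','0,').replace('0.0,','0,'))
    return p,R
E
python3 - <<'E'
from h import *; from plan import *
print(np.round(cam('wrist')['mount'],3))
rows([((.47,.2,.32),-.145,87.8)])
E
```

```text
[[-0.001 -0.289  0.957 -0.162]
 [ 0.001 -0.957 -0.289  0.079]
 [ 1.     0.001  0.001 -0.   ]
 [ 0.     0.     0.     1.   ]]
[[[-0.12,-0.4,-0.25,0.9,0,0,87.8],[-0.12,-0.42,-0.22,0.9,0,0,87.8],[-0.12,-0.44,-0.18,0.9,0,0,87.8],[-0.11,-0.45,-0.14,0.9,0,0,87.8],[-0.12,-0.46,-0.1,0.9,0,0,87.8],[-0.11,-0.47,-0.06,0.9,0,0,87.8],[-0.12,-0.47,-0.01,0.9,0,0,87.8],[-0.11,-0.47,0.03,0.9,0,0,87.8]]]
[[[-0.12,-0.46,0.07,0.9,0,0,87.8],[-0.11,-0.46,0.11,0.9,0,0,87.8],[-0.12,-0.44,0.15,0.89,0,0,87.8],[-0.11,-0.43,0.19,0.9,0,0,87.8],[-0.12,-0.41,0.23,0.89,0,0,87.8],[-0.11,-0.38,0.27,0.9,0,0,87.8]]]
```

jog_arm --motion '[[[-0.12,-0.4,-0.25,0.9,0,0,87.8],[-0.12,-0.42,-0.22,0.9,0,0,87.8],[-0.12,-0.44,-0.18,0.9,0,0,87.8],[-0.11,-0.45,-0.14,0.9,0,0,87.8],[-0.12,-0.46,-0.1,0.9,0,0,87.8],[-0.11,-0.47,-0.06,0.9,0,0,87.8],[-0.12,-0.47,-0.01,0.9,0,0,87.8],[-0.11,-0.47,0.03,0.9,0,0,87.8]]]'

```text
time_s: 1.75
ee_pos: [0.383, 0.3435, 0.2788]
ee_rot: [[0.0, -0.38, 0.925], [0.0, 0.925, 0.38], [-1.0, -0.0, 0.0]]
ft_force: [-0.9, -0.9, 0.7]
gripper_width: 0.0878
```

jog_arm --motion '[[[-0.12,-0.46,0.07,0.9,0,0,87.8],[-0.11,-0.46,0.11,0.9,0,0,87.8],[-0.12,-0.44,0.15,0.89,0,0,87.8],[-0.11,-0.43,0.19,0.9,0,0,87.8],[-0.12,-0.41,0.23,0.89,0,0,87.8],[-0.11,-0.38,0.27,0.9,0,0,87.8]]]'

```text
time_s: 2.5
ee_pos: [0.4704, 0.1993, 0.3202]
ee_rot: [[0.0, 0.147, 0.989], [0.0, 0.989, -0.147], [-1.0, 0.0, 0.0]]
ft_force: [-0.5, -0.0, -0.4]
gripper_width: 0.0879
```

```bash
python3 - <<'E'
from h import *
Z=dict(mill_mid=.052,dredger_mid=.048,jar_mid=.050,salt_mid=.045,old_rack=0,new_rack=0)
c=cam('wrist');save(c,'pics/w1.png',k=1.5);np.savez('w1.npz',**c)
print(bot.read_state()['ee_pos'],(-c['R'].T@c['t']).round(3))
for l,z in Z.items():
    for d in vision.spot_point('wrist',l)[:3]:
        print(l,round(d['confidence'],2),np.round(d['position'],1),toz(c,d['position'],z).round(3)[:2])
E
```

```text
[0.47270442 0.19702492 0.321083  ] [0.482 0.277 0.483]
mill_mid 0.91 [ 77.5 290.7] [0.533 0.312]
dredger_mid 0.73 [132.5 287. ] [0.519 0.236]
dredger_mid 0.71 [ 94.  191.7] [0.389 0.311]
dredger_mid 0.34 [176.9 282.8] [0.505 0.169]
jar_mid 0.69 [219.1 281. ] [0.493 0.1  ]
salt_mid 0.63 [175.8 283.1] [0.506 0.17 ]
old_rack 0.84 [151.4 277.6] [0.504 0.203]
new_rack 0.71 [338.4 315.3] [ 0.532 -0.198]
```

View pics/w1.png

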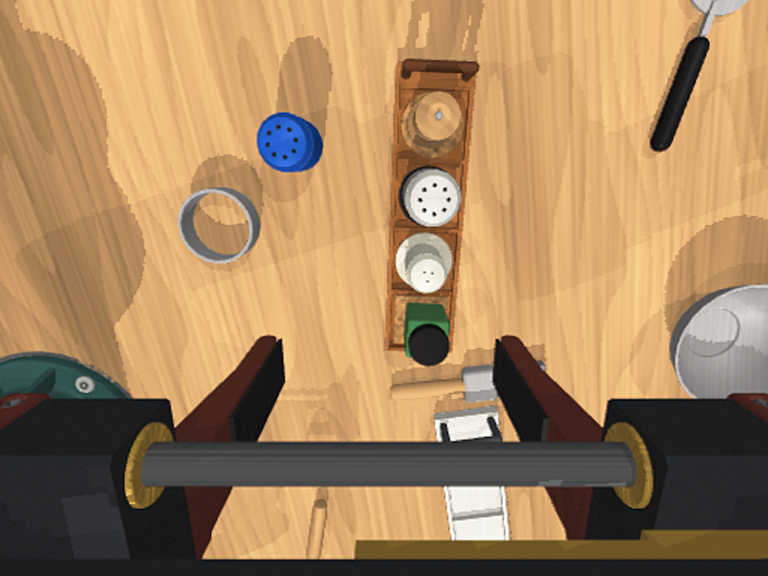

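w1 shows, top to bottom, the handle (437,68), mill (438,116), dredger (434,197), salt (428,273) and jar lid (430,345). The blue look-alike is at (288,142). I'll check the item positions from their top centres, then plan the mill grasp.

```bash
python3 - <<'E'
from h import *; from plan import *
c=dict(np.load('w1.npz'))
for n,u,v,z in [('mill',438,116,.093),('dredger',434,197,.085),('salt',428,273,.079),('jar',430,345,.089),
  ('eL1',399,80,.015),('eL2',388,348,.015),('eR1',478,80,.015),('eR2',457,280,.015)]:
    print(n,toz(c,(v/1.5,u/1.5),z).round(4))
save(c,'pics/crop1.png',(240,30,340,250),2.5)
E
```

```text
mill [0.5301 0.3083 0.093 ]
dredger [0.5196 0.2409 0.085 ]
salt [0.506  0.1688 0.079 ]
jar [0.4984 0.0971 0.089 ]
eL1 [0.5049 0.3534 0.015 ]
eL2 [0.4513 0.0667 0.015 ]
eR1 [0.583  0.3419 0.015 ]
eR2 [0.5414 0.1386 0.015 ]
```

View pics/crop1.png

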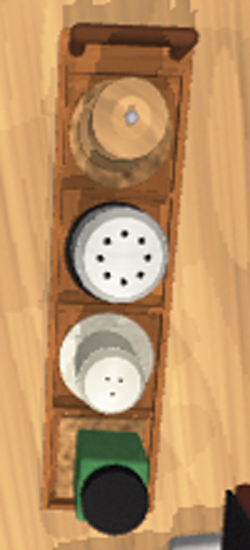

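The crop confirms that the item next to the handle is the light wooden mill, then steel dredger, salt and jar. Planning the mill grasp.

```bash
python3 - <<'E'
from plan import *
s=rows([((.531,.310,.14),-.165,87.8),((.531,.310,.036),-.165,87.8,1,.035)])
print();rows([((.531,.310,.036),-.165,20,6),],start=s)
s2=(np.array([.531,.310,.036]),rot_down(-.165))
print();rows([((.531,.310,.20),None,20),((.50,-.15,.24),-.165,20)],start=s2)
E
```

```text
[[[0.6,0.39,0.15,0.04,0,0,87.8],[0.6,0.39,0.15,0.04,0,0,87.8],[0.6,0.39,0.15,0.05,0,0,87.8],[0.6,0.39,0.15,0.04,0,0,87.8],[0.59,0.39,0.15,0.05,-0.01,0,87.8],[0.58,0,0,0,0,0,87.8],[0.58,0,0,0,0,0,87.8],[0.57,0,0,0,0,0,87.8]]]
[[[0,0,0,0,0,0,87.8]]]

[[[0,0,0,0,0,0,20],[0,0,0,0,0,0,20],[0,0,0,0,0,0,20],[0,0,0,0,0,0,20],[0,0,0,0,0,0,20],[0,0,0,0,0,0,20],[0,0,0,0,0,0,20]]]

[[[-0.68,0,0,0,0,0,20],[-0.68,0,0,0,0,0,20],[-0.69,0,0,0,0,0,20],[-0.68,0,0,0,0,0,20],[-0.07,-0.76,0.07,0,0,0,20],[-0.07,-0.77,0.08,0,0,0,20],[-0.07,-0.76,0.07,0,0,0,20],[-0.07,-0.77,0.08,0,0,0,20]]]
[[[-0.06,-0.76,0.07,0,0,0,20],[-0.07,-0.77,0.08,0,0,0,20],[-0.06,-0.76,0.07,0,0,0,20],[-0.07,-0.77,0.08,0,0,0,20],[-0.06,-0.76,0.07,0,0,0,20],[-0.07,-0.77,0.08,0,0,0,20]]]
```

jog_arm --motion '[[[0.6,0.39,0.15,0.04,0,0,87.8],[0.6,0.39,0.15,0.04,0,0,87.8],[0.6,0.39,0.15,0.05,0,0,87.8],[0.6,0.39,0.15,0.04,0,0,87.8],[0.59,0.39,0.15,0.05,0,0,87.8],[0,0,0,0,0,0,87.8],[0,0,0,0,0,0,87.8]]]'

```text
time_s: 3.72
ee_pos: [0.5318, 0.3091, 0.141]
ee_rot: [[-0.0, 0.165, 0.986], [-0.0, 0.986, -0.165], [-1.0, -0.0, -0.0]]
ft_force: [-0.2, 0.0, 1.5]
gripper_width: 0.0876
```

```bash
python3 - <<'E'
from h import *
c=cam('wrist');save(c,'pics/w2.png',k=1.2)
s=bot.read_state();print(s['ee_pos'],s['ee_rot'][:,2])
for n,P in [('mill',(.531,.310,.093)),('tcp',s['ee_pos'])]: print(n,proj(c,P)*1.2)
for l in ['mill_mid']:
    for d in vision.spot_point('wrist',l)[:2]: print(d,toz(c,d['position'],.052))
E
```

```text
[0.53229992 0.30896773 0.14171576] [ 0.98621643 -0.16545699  0.00106632]
mill [308.37919196 253.76604704]
tcp [310.64454108 287.87874713]
{'position': [196.8, 259.9], 'confidence': 0.77} [0.53332016 0.30884643 0.052     ]
```

View pics/w2.png

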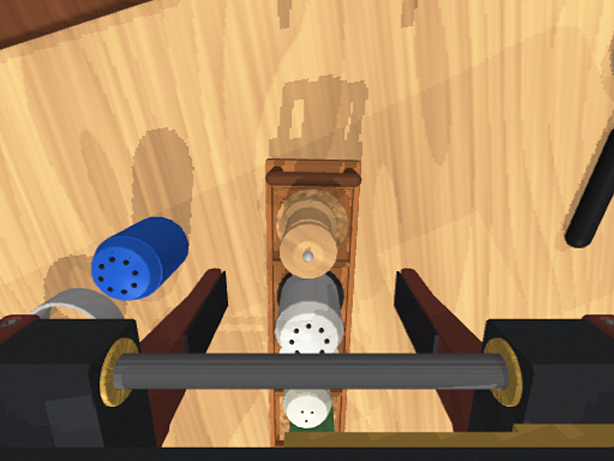

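w2 shows the mill knob at (308,256), where I predicted (308,254), and it is centred between the fingers. I descend and grip.

jog_arm --motion '[[[0.5,0,0,0,0,0,87.8],[0.5,0,0,0,0,0,87.8],[0.5,0,0,0,0,0,87.8],[0.25,0,0,0,0,0,87.8],[0,0,0,0,0,0,87.8],[0,0,0,0,0,0,20],[0,0,0,0,0,0,20],[0,0,0,0,0,0,20]]]'

```text
time_s: 4.82
ee_pos: [0.5328, 0.3091, 0.0362]
ee_rot: [[0.001, 0.166, 0.986], [0.0, 0.986, -0.166], [-1.0, 0.001, 0.001]]
ft_force: [-0.5, 0.2, -0.2]
gripper_width: 0.0613
```

jog_arm --motion '[[[0,0,0,0,0,0,20],[0,0,0,0,0,0,20],[0,0,0,0,0,0,20]]]'

```text
time_s: 5.2
ee_pos: [0.5319, 0.3088, 0.0353]
ee_rot: [[-0.001, 0.166, 0.986], [-0.0, 0.986, -0.166], [-1.0, -0.0, -0.001]]
ft_force: [-0.8, 0.8, 1.2]
gripper_width: 0.0389
```

Gripped at 38.9 mm against a 38 mm body. I lift and carry it to a viewing pose over the aluminium rack.

jog_arm --motion '[[[-0.3,0,0,0,0,0,20],[-0.68,0,0,0,0,0,20],[-0.68,0,0,0,0,0,20],[-0.69,0,0,0,0,0,20],[-0.5,0,0,0,0,0,20],[-0.07,-0.76,0.07,0,0,0,20],[-0.07,-0.77,0.08,0,0,0,20],[-0.07,-0.76,0.07,0,0,0,20]]]'

```text
time_s: 6.2
ee_pos: [0.5223, 0.1699, 0.2203]
ee_rot: [[0.001, 0.166, 0.986], [-0.0, 0.986, -0.166], [-1.0, 0.0, 0.001]]
ft_force: [0.1, 0.3, -1.8]
gripper_width: 0.0386
```

jog_arm --motion '[[[-0.3,-0.76,0.07,0,0,0,20],[-0.3,-0.77,0.08,0,0,0,20],[-0.3,-0.76,0.07,0,0,0,20],[-0.3,-0.77,0.08,0,0,0,20],[0,-0.76,0.07,0,0,0,20],[0,-0.77,0.08,0,0,0,20],[0,0,0,0,0,0,20],[0,0,0,0,0,0,20]]]'

```text
time_s: 7.2
ee_pos: [0.5031, -0.1045, 0.2916]
ee_rot: [[0.0, 0.167, 0.986], [0.0, 0.986, -0.167], [-1.0, 0.0, 0.0]]
ft_force: [0.6, 1.2, -1.8]
gripper_width: 0.0387
```

```bash
python3 - <<'E'
from h import *
c=cam('wrist');save(c,'pics/w3.png',k=1.5);np.savez('w3.npz',**c)
s=bot.read_state();print(s['ee_pos'],s['gripper_width'])
for d in vision.spot_point('wrist','new_rack')[:2]: print(d,toz(c,d['position'],0))
E
```

```text
[ 0.50313332 -0.10396805  0.29146015] 0.03908842113648804
{'position': [209.2, 283.9], 'confidence': 0.8} [ 0.53169414 -0.19598148  0.        ]
```

View pics/w3.png

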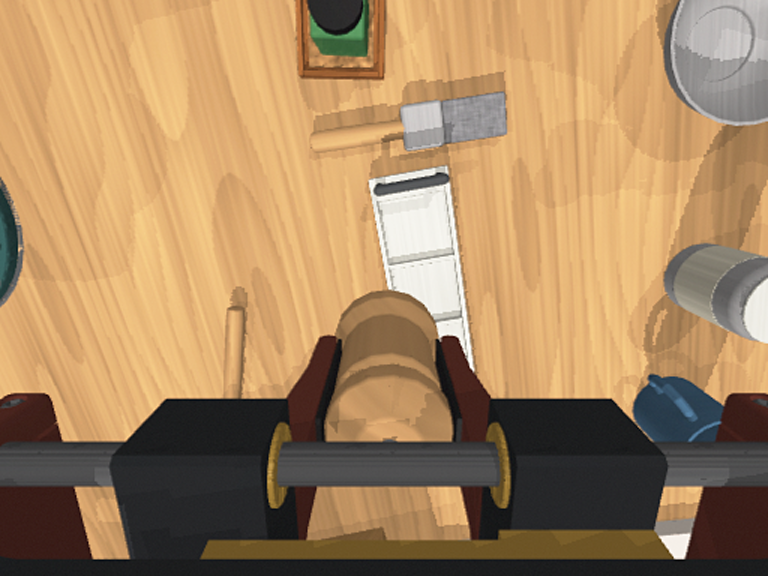

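w3 shows the aluminium rack with its handle at (410,185), dividers at (420,257) and (435,320), and the mill held upright. I'll fit the rack pose from edges and dividers in the scene and wrist pictures.

```bash
cat > fit.py <<'E'
from h import *; from scipy.optimize import least_squares
ws=dict(np.load('w3.npz')); sc=cam('scene')
# local pts (x,y) at z .015 ; y None => +-L
W=[((-35,72),(389,264)),((35,72),(453,249)),((35,0),(462,316)),((-40,'L'),(369,180)),((40,'L'),(450,167))]
S=[((-40,'-L'),(222,197)),((40,'-L'),(187,226)),((-40,'L'),(366,297)),((40,'L'),(330,328)),
   ((-35,-72),(253,222)),((35,-72),(224,246)),((-35,0),(287,247)),((35,0),(257,271)),((-35,72),(323,271)),((35,72),(293,297))]
def wp(p,xy):
    x,y=xy; y={'L':p[3],'-L':-p[3]}.get(y,y) if isinstance(y,str) else y/1000
    x/=1000; a=p[2]; return [p[0]+x*np.cos(a)-y*np.sin(a),p[1]+x*np.sin(a)+y*np.cos(a),.015]
def res(p,Ws=W,Ss=S):
    return np.concatenate([proj(ws,wp(p,a))-np.array(b)/1.5 for a,b in Ws]+[proj(sc,wp(p,a))-np.array(b)/1.5 for a,b in Ss])
for A,B in ((W,S),(W,[]),([],S)):
    r=least_squares(res,[.535,-.197,.1,.148],args=(A,B),loss='soft_l1',x_scale=[.01,.01,.1,.01]); print(r.x.round(4),'rms px',np.sqrt(np.mean(r.fun**2)).round(2),np.abs(r.fun).reshape(-1,2).max(1).round(1))
E
python3 fit.py
```

```text
[ 0.5359 -0.1913  0.0058  0.1509] rms px 1.98 [5.5 3.  4.9 0.2 1.1 1.8 1.1 3.2 1.9 1.3 1.1 2.8 1.2 2.8 2.2]
[ 0.535  -0.199  -0.0034  0.1582] rms px 0.79 [1.  2.  0.2 0.3 0.7]
[ 0.5363 -0.1878  0.0174  0.1514] rms px 1.27 [0.7 0.6 2.7 1.3 1.5 2.3 2.  1.6 2.2 1. ]
```

```bash
sed -i "s/'-L':-p\[3\]/'-L':-p[4]/; s/-.197,.1,.148\]/-.197,.1,.158,.146]/; s/.1,.01\])/.1,.01,.01])/" fit.py; python3 fit.py
```

```text
[ 0.5359 -0.1934  0.0073  0.1535  0.1456] rms px 1.82 [4.2 1.8 3.7 0.3 1.3 1.2 0.3 3.1 1.6 1.7 1.8 3.2 1.9 3.3 2.9]
[ 0.535  -0.199  -0.0034  0.1582  0.146 ] rms px 0.79 [1.  2.  0.2 0.3 0.7]
[ 0.5363 -0.1883  0.0168  0.1523  0.1504] rms px 1.25 [0.7 0.4 2.6 1.5 1.4 2.2 2.1 1.5 2.3 1. ]
```

The estimate is centre (0.534,-0.198) with yaw about 0, because the wrist fit and the networks agree. I move over place -108, hover and check.

```bash
python3 - <<'E'
from plan import *
rows([((.534,-.306,.15),0,20),((.534,-.306,.085),0,20,2)])
E
```

```text
[[[0.47,-0.65,0.21,-0.33,0,0,20],[0.47,-0.65,0.19,-0.33,0,0,20],[0.47,-0.66,0.17,-0.33,0,0,20],[0.47,-0.67,0.15,-0.33,0,0,20],[0.47,-0.67,0.12,-0.33,0,0,20],[0.54,0,0,0,0,0,20],[0.55,0,0,0,0,0,20],[0,0,0,0,0,0,20]]]
[[[0,0,0,0,0,0,20]]]
```

jog_arm --motion '[[[0.47,-0.65,0.21,-0.33,0,0,20],[0.47,-0.65,0.19,-0.33,0,0,20],[0.47,-0.66,0.17,-0.33,0,0,20],[0.47,-0.67,0.15,-0.33,0,0,20],[0.47,-0.67,0.12,-0.33,0,0,20],[0.54,0,0,0,0,0,20],[0.55,0,0,0,0,0,20],[0,0,0,0,0,0,20]]]'

```text
time_s: 8.4
ee_pos: [0.5319, -0.305, 0.0821]
ee_rot: [[-0.005, 0.001, 1.0], [0.004, 1.0, -0.001], [-1.0, 0.004, -0.005]]
ft_force: [-1.2, 0.2, -1.0]
gripper_width: 0.0385
```

```bash
python3 - <<'E'
from h import *
c=cam('wrist');np.savez('w4.npz',**c)
s=bot.read_state();print(s['ee_pos'],s['ee_rot'][:,2])
im=cv2.resize(c['frame'][:,:,::-1],None,fx=1.5,fy=1.5)
ctr=(.534,-.198)
for x,y in [(a,b) for a in(-35,35) for b in(-72,0,72)]:
    p=proj(c,(ctr[0]+x/1e3,ctr[1]+y/1e3,.015))*1.5; cv2.circle(im,tuple(int(v) for v in p),3,(0,0,255),1); print(x,y,p.round(0))
cv2.imwrite('pics/w4.png',im)
sd=cam('side');save(sd,'pics/s4.png',(250,190,370,350),4)
E
```

```text
[ 0.53320485 -0.30594848  0.08396591] [ 9.99997135e-01 -9.21646858e-04 -2.20924160e-03]
-35 -72 [328. 246.]
-35 0 [322. 104.]
-35 72 [315. -69.]
35 -72 [456. 247.]
35 0 [462. 104.]
35 72 [470. -70.]
```

View pics/w4.png

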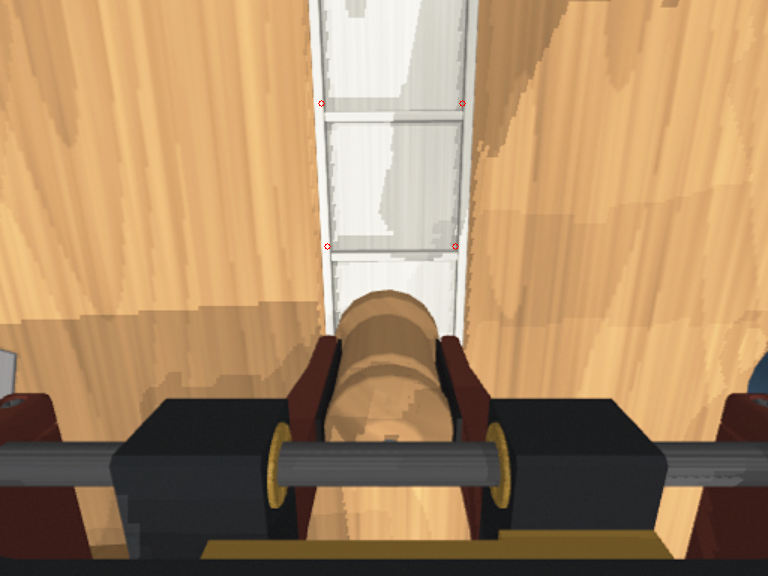

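View pics/s4.png

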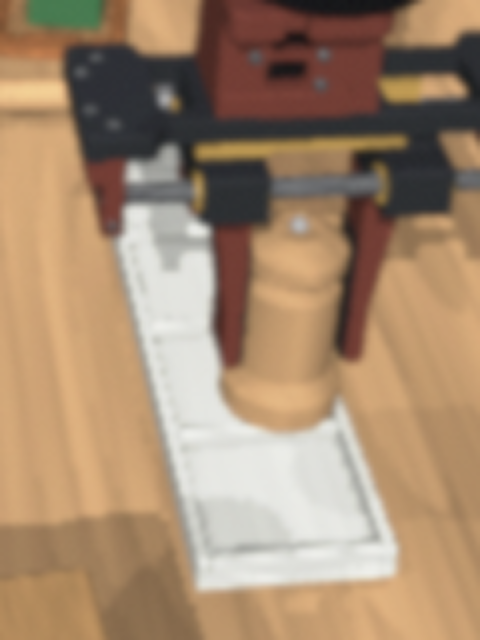

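In w4 the dividers sit at rows 256 and 116, where I predicted 246 and 104, so the rack lies a little further toward -y. I refine the pose from those.

```bash
python3 - <<'E'
from h import *
c=dict(np.load('w4.npz'))
for n,u,v in [('d-72 L',331,256),('d-72 R',458,256),('d0 L',325,117),('d0 R',463,116),('rimL',326,256),('rimR',463,256),('rimL up',316,20),('rimR up',473,20)]:
    print(n,toz(c,(v/1.5,u/1.5),.015).round(4))
print('mill foot edge px (388,291):',toz(c,(291/1.5,388/1.5),.06).round(4))
E
```

```text
d-72 L [ 0.5006 -0.2753  0.015 ]
d-72 R [ 0.5704 -0.2753  0.015 ]
d0 L [ 0.5003 -0.2041  0.015 ]
d0 R [ 0.5696 -0.2037  0.015 ]
rimL [ 0.4978 -0.2754  0.015 ]
rimR [ 0.5732 -0.2753  0.015 ]
rimL up [ 0.4978 -0.1613  0.015 ]
rimR up [ 0.5722 -0.1614  0.015 ]
mill foot edge px (388,291): [ 0.5322 -0.2819  0.06  ]
```

jog_arm --motion '[[[0.3,-0.09,0.03,0,0,0,20],[0.25,0,0,0,0,0,20],[0.25,0,0,0,0,0,20],[0,0,0,0,0,0,20],[0,0,0,0,0,0,20]]]'

```text
time_s: 9.12
ee_pos: [0.5354, -0.3126, 0.0366]
ee_rot: [[-0.0, 0.002, 1.0], [0.0, 1.0, -0.002], [-1.0, 0.0, -0.0]]
ft_force: [-0.4, 0.4, -2.2]
gripper_width: 0.0389
```

jog_arm --motion '[[[0.03,0,0,0,0,0,20],[0.02,0,0,0,0,0,20],[0,0,0,0,0,0,20]]]'

```text
time_s: 9.5
ee_pos: [0.5354, -0.3126, 0.0338]
ee_rot: [[0.0, 0.002, 1.0], [-0.0, 1.0, -0.002], [-1.0, -0.0, 0.0]]
ft_force: [1.0, 0.4, -1.4]
gripper_width: 0.0387
```

jog_arm --motion '[[[0.02,0,0,0,0,0,20],[0.01,0,0,0,0,0,20],[0,0,0,0,0,0,20]]]'

```text
time_s: 9.88
ee_pos: [0.5354, -0.3127, 0.0323]
ee_rot: [[0.0, 0.002, 1.0], [-0.0, 1.0, -0.002], [-1.0, -0.0, 0.0]]
ft_force: [-1.7, 0.6, 3.1]
gripper_width: 0.0387
```

The force changed sign, so it's in contact. I release, retreat and go back toward the dredger.

jog_arm --motion '[[[0,0,0,0,0,0,87.8],[0,0,0,0,0,0,87.8],[0,0,0,0,0,0,87.8],[0,0,0,0,0,0,87.8],[-0.5,0,0,0,0,0,87.8],[-0.8,0,0,0,0,0,87.8],[-0.8,0,0,0,0,0,87.8],[-0.7,0,0,0,0,0,87.8]]]'

```text
time_s: 10.88
ee_pos: [0.5354, -0.3126, 0.2018]
ee_rot: [[0.001, 0.002, 1.0], [-0.001, 1.0, -0.002], [-1.0, -0.001, 0.001]]
ft_force: [-0.1, 0.1, -0.4]
gripper_width: 0.0877
```

```bash
python3 - <<'E'
from plan import *
rows([((.52,.240,.20),-.165,87.8,0,.055),((.52,.24,.13),-.165,87.8,2)])
E
```

```text
[[[0,0.84,-0.03,0.15,0,0,87.8],[0,0.84,-0.04,0.15,0,0,87.8],[0,0.84,-0.05,0.15,0,0,87.8],[0,0.83,-0.06,0.15,0,0,87.8],[0,0.83,-0.07,0.15,0,0,87.8],[0,0.83,-0.09,0.15,0,0,87.8],[0,0.83,-0.1,0.15,0,0,87.8],[0.01,0.83,-0.11,0.14,0,0,87.8]]]
[[[0,0.83,-0.12,0.15,0,0,87.8],[0.01,0.83,-0.14,0.14,0,0,87.8],[0,0.82,-0.15,0.15,0.01,0.01,87.8],[0.59,0,0,0,0,0,87.8],[0.58,0,0,0,0,0,87.8],[0,0,0,0,0,0,87.8],[0,0,0,0,0,0,87.8]]]
```

jog_arm --motion '[[[0,0.84,-0.03,0.15,0,0,87.8],[0,0.84,-0.04,0.15,0,0,87.8],[0,0.84,-0.05,0.15,0,0,87.8],[0,0.83,-0.06,0.15,0,0,87.8],[0,0.83,-0.07,0.15,0,0,87.8],[0,0.83,-0.09,0.15,0,0,87.8],[0,0.83,-0.1,0.15,0,0,87.8],[0.01,0.83,-0.11,0.14,0,0,87.8]]]'

```text
time_s: 11.88
ee_pos: [0.524, 0.0907, 0.1994]
ee_rot: [[0.0, 0.121, 0.993], [-0.0, 0.993, -0.121], [-1.0, 0.0, 0.0]]
ft_force: [0.5, 0.5, -0.4]
gripper_width: 0.0877
```

jog_arm --motion '[[[0,0.83,-0.12,0.15,0,0,87.8],[0.01,0.83,-0.14,0.14,0,0,87.8],[0,0.82,-0.15,0.15,0,0,87.8],[0.59,0,0,0,0,0,87.8],[0.58,0,0,0,0,0,87.8],[0,0,0,0,0,0,87.8],[0,0,0,0,0,0,87.8]]]'

```text
time_s: 12.75
ee_pos: [0.5206, 0.2399, 0.1294]
ee_rot: [[0.001, 0.165, 0.986], [0.0, 0.986, -0.165], [-1.0, 0.0, 0.001]]
ft_force: [0.4, -0.1, -0.4]
gripper_width: 0.0879
```

```bash
python3 - <<'E'
from h import *
s=bot.read_state();print(s['ee_pos'],s['ee_rot'][:,2])
c=cam('wrist');np.savez('w5.npz',**c)
im=cv2.resize(c['frame'][:,:,::-1],None,fx=1.2,fy=1.2)
for x,y,z in [(.52,.241,.085),(.506,.169,.079)]:
    p=proj(c,(x,y,z))*1.2; cv2.circle(im,tuple(int(v) for v in p),3,(0,0,255),-1)
sc=cam('scene');im2=cv2.resize(sc['frame'][110:240,110:260,::-1],(530,460))
cv2.imwrite('pics/w5.png',im);cv2.imwrite('pics/sc5.png',im2)
for n in('dredger_mid','salt_mid'):
    for d in vision.spot_point('wrist',n)[:3]: print(n,d,toz(c,d['position'],.047))
E
```

```text
[0.52055822 0.23989665 0.12937988] [ 9.86373939e-01 -1.64516682e-01  8.44640406e-04]
dredger_mid {'position': [142.9, 102.2], 'confidence': 0.62} [0.39740746 0.31148451 0.047     ]
salt_mid {'position': [269.8, 257.1], 'confidence': 0.6} [0.50760501 0.16825525 0.047     ]
```

View pics/w5.png

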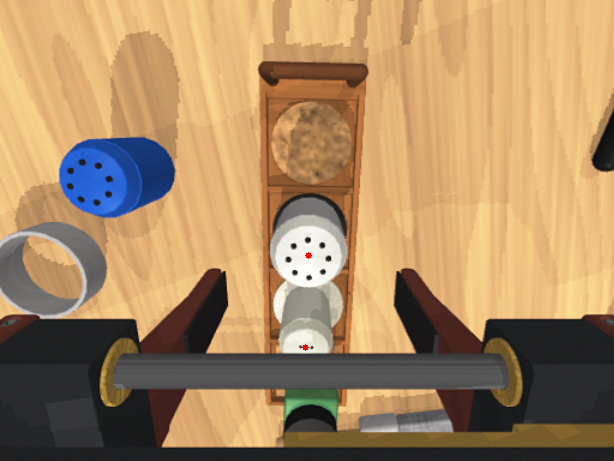

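View pics/sc5.png

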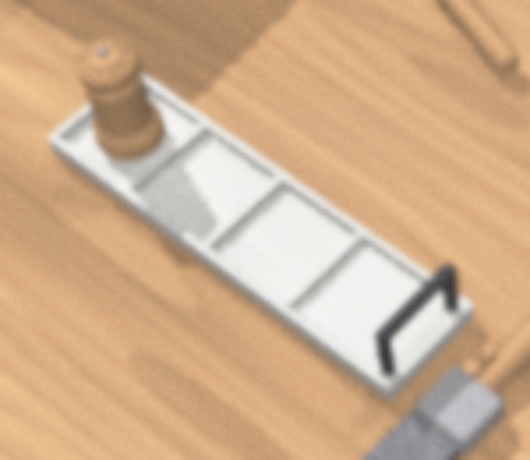

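The mill stands upright in its end place (sc5: 120,110), the cork coaster stayed behind (w5: 312,142), and the dredger is centred at (308,255), exactly on the mark. I grip the dredger.

jog_arm --motion '[[[0.5,0,0,0,0,0,87.8],[0.5,0,0,0,0,0,87.8],[0.5,0,0,0,0,0,87.8],[0.2,0,0,0,0,0,87.8],[0,0,0,0,0,0,87.8],[0,0,0,0,0,0,35],[0,0,0,0,0,0,35],[0,0,0,0,0,0,35]]]'

```text
time_s: 13.95
ee_pos: [0.5204, 0.24, 0.0272]
ee_rot: [[0.001, 0.164, 0.986], [0.0, 0.986, -0.164], [-1.0, 0.001, 0.001]]
ft_force: [-0.8, 0.8, -1.5]
gripper_width: 0.0613
```

jog_arm --motion '[[[0,0,0,0,0,0,35],[0,0,0,0,0,0,35]]]'

```text
time_s: 14.2
ee_pos: [0.52, 0.2399, 0.0269]
ee_rot: [[0.0, 0.164, 0.986], [0.0, 0.986, -0.164], [-1.0, 0.0, 0.0]]
ft_force: [-0.8, -0.9, 4.6]
gripper_width: 0.0535
```

```bash
python3 - <<'E'
from plan import *
p=np.array(bot.read_state()['ee_pos']);print(p,bot.read_state()['gripper_width'])
rows([(p-[0,0,p[2]-.16],None,35),((.535,-.2395,.16),0.0,35,0,.055),((.535,-.2395,.06),0.0,35),((.535,-.2395,.028),0.0,35,2,.02)])
E
```

```text
[0.51999204 0.23992634 0.02686556] 0.053486760973157896
[[[-0.74,0,0,0,0,0,35],[-0.74,0,0,0,0,0,35],[-0.74,0,0,0,0,0,35],[0,-0.87,0.17,-0.18,0,0,35],[0,-0.87,0.16,-0.18,0,0,35],[0,-0.88,0.14,-0.18,0,0,35],[0,-0.88,0.13,-0.18,0,0,35],[0,-0.88,0.11,-0.19,0,0,35]]]
[[[0,-0.88,0.09,-0.18,0,0,35],[0,-0.89,0.08,-0.19,0,0,35],[0,-0.89,0.06,-0.18,0,0,35],[0,-0.88,0.04,-0.19,0,0,35],[0.56,0,0,0,0,0,35],[0.55,0,0,0,0,0,35],[0.56,0,0,0,0,0,35],[0.27,0,0,0,0,0,35]]]
[[[0.26,0,0,0,0,0,35],[0,0,0,0,0,0,35],[0,0,0,0,0,0,35]]]
```

jog_arm --motion '[[[-0.3,0,0,0,0,0,35],[-0.74,0,0,0,0,0,35],[-0.74,0,0,0,0,0,35],[-0.44,0,0,0,0,0,35],[0,-0.87,0.17,-0.18,0,0,35],[0,-0.87,0.16,-0.18,0,0,35],[0,-0.88,0.14,-0.18,0,0,35],[0,-0.88,0.13,-0.18,0,0,35]]]'

```text
time_s: 15.2
ee_pos: [0.5263, 0.0253, 0.1594]
ee_rot: [[-0.0, 0.092, 0.996], [-0.0, 0.996, -0.092], [-1.0, -0.0, -0.0]]
ft_force: [0.9, 0.4, -1.2]
gripper_width: 0.0535
```

jog_arm --motion '[[[0,-0.88,0.11,-0.19,0,0,35],[0,-0.88,0.09,-0.18,0,0,35],[0,-0.89,0.08,-0.19,0,0,35],[0,-0.89,0.06,-0.18,0,0,35],[0,-0.88,0.04,-0.19,0,0,35],[0.5,0,0,0,0,0,35],[0.5,0,0,0,0,0,35],[0,0,0,0,0,0,35]]]'

```text
time_s: 16.2
ee_pos: [0.5323, -0.2383, 0.0972]
ee_rot: [[-0.005, 0.0, 1.0], [0.003, 1.0, -0.0], [-1.0, 0.003, -0.005]]
ft_force: [-0.7, 0.8, -1.6]
gripper_width: 0.0536
```

```bash
python3 - <<'E'
from h import *
s=bot.read_state();print(s['ee_pos'],s['ee_rot'][:,2],s['gripper_width'])
c=cam('wrist');np.savez('w6.npz',**c);save(c,'pics/w6.png',k=1.5)
for x,y in [(a,b) for a in(-35,35) for b in(0,72)]: print(x,y,(proj(c,(.535+x/1e3,-.2035+y/1e3,.015))*1.5).round(0))
E
```

```text
[ 0.53230064 -0.2382552   0.09719848] [ 9.99985897e-01 -3.99597308e-04 -5.29585666e-03] 0.05356756520908567
-35 0 [333. 242.]
-35 72 [328. 108.]
35 0 [453. 242.]
35 72 [459. 108.]
```

View pics/w6.png

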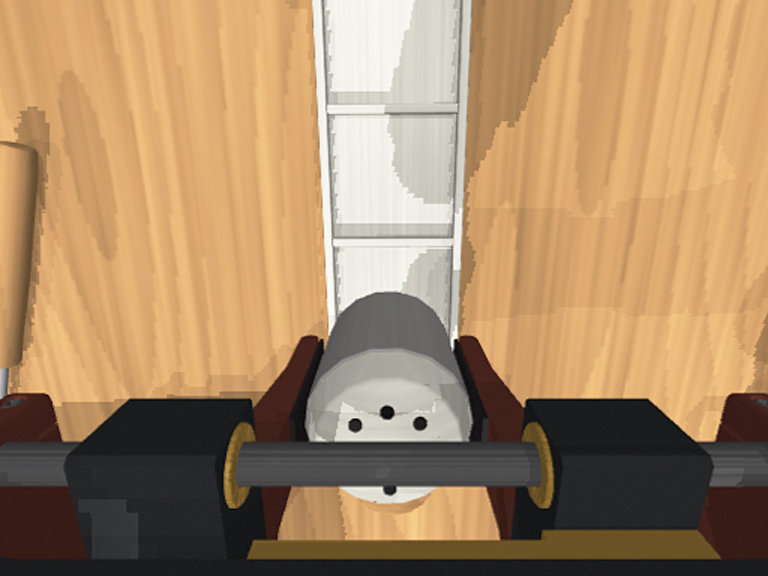

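w6 shows the dividers at rows 110 and 241, where I predicted 108 and 242, so the rack pose is right. I lower the dredger.

jog_arm --motion '[[[0.5,-0.02,0.04,0,0,0,35],[0.4,0,0,0,0,0,35],[0.2,0,0,0,0,0,35],[0,0,0,0,0,0,35],[0,0,0,0,0,0,35]]]'

```text
time_s: 16.88
ee_pos: [0.5379, -0.2409, 0.0348]
ee_rot: [[0.002, -0.0, 1.0], [-0.001, 1.0, 0.0], [-1.0, -0.001, 0.002]]
ft_force: [0.3, 0.3, -2.0]
gripper_width: 0.0537
```

jog_arm --motion '[[[0.1,0.02,-0.04,0,0,0,35],[0.02,0,0,0,0,0,35],[0.02,0,0,0,0,0,35],[0,0,0,0,0,0,35],[0,0,0,0,0,0,35]]]'

```text
time_s: 17.5
ee_pos: [0.5347, -0.2394, 0.0253]
ee_rot: [[0.0, 0.0, 1.0], [-0.0, 1.0, -0.0], [-1.0, -0.0, 0.0]]
ft_force: [-0.0, 0.1, -1.7]
gripper_width: 0.0535
```

jog_arm --motion '[[[0.02,0,0,0,0,0,35],[0.01,0,0,0,0,0,35],[0,0,0,0,0,0,35]]]'

```text
time_s: 17.88
ee_pos: [0.5347, -0.2394, 0.0239]
ee_rot: [[0.0, 0.0, 1.0], [-0.0, 1.0, -0.0], [-1.0, -0.0, 0.0]]
ft_force: [-0.9, 0.1, 3.5]
gripper_width: 0.0538
```

jog_arm --motion '[[[0,0,0,0,0,0,87.8],[0,0,0,0,0,0,87.8],[0,0,0,0,0,0,87.8],[0,0,0,0,0,0,87.8],[-0.5,0,0,0,0,0,87.8],[-0.8,0,0,0,0,0,87.8],[-0.8,0,0,0,0,0,87.8],[-0.5,0,0,0,0,0,87.8]]]'

```text
time_s: 18.88
ee_pos: [0.5355, -0.2398, 0.182]
ee_rot: [[0.002, -0.0, 1.0], [-0.002, 1.0, 0.0], [-1.0, -0.002, 0.002]]
ft_force: [0.6, -0.3, 0.3]
gripper_width: 0.0876
```

```bash
python3 - <<'E'
from plan import *
rows([((.507,.169,.18),-.165,87.8,0,.055),((.507,.169,.115),-.165,87.8,2)])
E
```

```text
[[[0,0.85,-0.06,0.21,0,0,87.8],[0,0.85,-0.08,0.21,0,0,87.8],[0,0.85,-0.09,0.21,0,0,87.8],[0,0.85,-0.11,0.2,0.01,0,87.8],[0.01,0.84,-0.13,0.21,0,0,87.8],[0,0.84,-0.15,0.2,0.01,0,87.8],[0.01,0.84,-0.16,0.21,0,0.01,87.8],[0,0.83,-0.19,0.2,0.01,0,87.8]]]
[[[0.54,0,0,0,0,0,87.8],[0.55,0,0,0,0,0,87.8],[0,0,0,0,0,0,87.8],[0,0,0,0,0,0,87.8]]]
```

jog_arm --motion '[[[0,0.85,-0.06,0.21,0,0,87.8],[0,0.85,-0.08,0.21,0,0,87.8],[0,0.85,-0.09,0.21,0,0,87.8],[0,0.85,-0.11,0.2,0,0,87.8],[0.01,0.84,-0.13,0.21,0,0,87.8],[0,0.84,-0.15,0.2,0,0,87.8],[0.01,0.84,-0.16,0.21,0,0,87.8],[0,0.83,-0.19,0.2,0,0,87.8]]]'

```text
time_s: 19.88
ee_pos: [0.5057, 0.171, 0.1783]
ee_rot: [[0.0, 0.165, 0.986], [-0.0, 0.986, -0.165], [-1.0, -0.0, 0.0]]
ft_force: [0.6, -0.4, 0.6]
gripper_width: 0.088
```

jog_arm --motion '[[[0.54,0,0,0,0,0,87.8],[0.55,0,0,0,0,0,87.8],[0,0,0,0,0,0,87.8],[0,0,0,0,0,0,87.8]]]'

```text
time_s: 20.38
ee_pos: [0.5066, 0.1693, 0.1137]
ee_rot: [[0.001, 0.164, 0.986], [0.0, 0.986, -0.164], [-1.0, 0.0, 0.001]]
ft_force: [-0.2, 0.2, -0.5]
gripper_width: 0.0879
```

```bash
python3 - <<'E'
from h import *
s=bot.read_state();print(s['ee_pos'],s['ee_rot'][:,2])
c=cam('wrist');np.savez('w7.npz',**c)
im=cv2.resize(c['frame'][:,:,::-1],None,fx=1.2,fy=1.2)
for x,y,z in [(.507,.169,.079),(.4984,.0971,.089)]:
    p=proj(c,(x,y,z))*1.2; cv2.circle(im,tuple(int(v) for v in p),3,(0,0,255),-1);print(p)
cv2.imwrite('pics/w7.png',im)
E
```

```text
[0.50661137 0.16932735 0.11366272] [ 9.86384069e-01 -1.64456406e-01  7.47977066e-04]
[310.43089822 262.8720803 ]
[315.45066271 371.61695232]
```

View pics/w7.png

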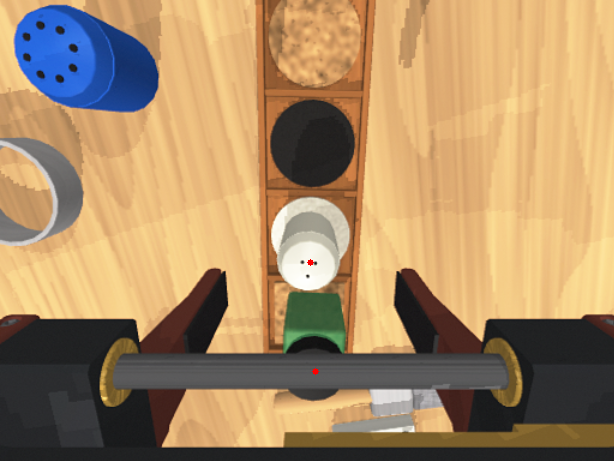

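w7 shows the salt centred, its top at (308,265) close to the mark, and the jar's sides roughly square to the jaws. I grip the salt.

jog_arm --motion '[[[0.5,0,0,0,0,0,87.8],[0.5,0,0,0,0,0,87.8],[0.3,0,0,0,0,0,87.8],[0.15,0,0,0,0,0,87.8],[0,0,0,0,0,0,87.8],[0,0,0,0,0,0,25],[0,0,0,0,0,0,25],[0,0,0,0,0,0,25]]]'

```text
time_s: 21.42
ee_pos: [0.5063, 0.1694, 0.0263]
ee_rot: [[0.001, 0.164, 0.986], [0.0, 0.986, -0.164], [-1.0, 0.0, 0.001]]
ft_force: [-0.0, 0.2, 0.3]
gripper_width: 0.0612
```

jog_arm --motion '[[[0,0,0,0,0,0,25],[0,0,0,0,0,0,25],[0,0,0,0,0,0,25]]]'

```text
time_s: 21.8
ee_pos: [0.506, 0.1694, 0.0259]
ee_rot: [[-0.0, 0.164, 0.986], [-0.0, 0.986, -0.164], [-1.0, -0.0, -0.0]]
ft_force: [-1.1, -0.4, 1.9]
gripper_width: 0.0413
```

```bash
python3 - <<'E'
from plan import *
p=np.array(bot.read_state()['ee_pos']);print(p,bot.read_state()['gripper_width'])
rows([(p-[0,0,p[2]-.15],None,25),((.535,-.1675,.15),0.0,25,0,.055)])
E
```

```text
[0.50595081 0.16935387 0.02589955] 0.041326050829628196
[[[-0.69,0,0,0,0,0,25],[-0.69,0,0,0,0,0,25],[-0.69,0,0,0,0,0,25],[0,-0.78,0.2,-0.24,0,0,25],[0,-0.78,0.18,-0.24,0,0,25],[0,-0.79,0.16,-0.23,0,0,25],[0,-0.79,0.14,-0.24,0,0,25],[0,-0.8,0.13,-0.23,0,0,25]]]
[[[0,-0.8,0.11,-0.24,0,0,25],[0,-0.8,0.09,-0.23,0,0,25]]]
```

jog_arm --motion '[[[-0.3,0,0,0,0,0,25],[-0.69,0,0,0,0,0,25],[-0.69,0,0,0,0,0,25],[-0.39,0,0,0,0,0,25],[0,-0.78,0.2,-0.24,0,0,25],[0,-0.78,0.18,-0.24,0,0,25],[0,-0.79,0.16,-0.23,0,0,25],[0,-0.79,0.14,-0.24,0,0,25]]]'

```text
time_s: 22.8
ee_pos: [0.522, -0.0243, 0.1499]
ee_rot: [[-0.0, 0.069, 0.998], [0.0, 0.998, -0.069], [-1.0, -0.0, -0.0]]
ft_force: [0.5, 0.1, -0.7]
gripper_width: 0.0416
```

jog_arm --motion '[[[0,-0.8,0.13,-0.23,0,0,25],[0,-0.8,0.11,-0.24,0,0,25],[0,-0.8,0.09,-0.23,0,0,25],[0.4,0,0,0,0,0,25],[0.5,0,0,0,0,0,25],[0.4,0,0,0,0,0,25],[0,0,0,0,0,0,25],[0,0,0,0,0,0,25]]]'

```text
time_s: 23.8
ee_pos: [0.5356, -0.1678, 0.0726]
ee_rot: [[0.0, -0.0, 1.0], [-0.0, 1.0, 0.0], [-1.0, -0.0, 0.0]]
ft_force: [0.9, -0.0, -0.6]
gripper_width: 0.0418
```

jog_arm --motion '[[[0,0,0,0,0,0,25]]]'

```text
time_s: 23.92
ee_pos: [0.5362, -0.1679, 0.0732]
ee_rot: [[0.002, -0.0, 1.0], [-0.001, 1.0, 0.0], [-1.0, -0.001, 0.002]]
ft_force: [-0.1, 0.0, -1.2]
gripper_width: 0.0415
```

jog_arm --motion '[[[0.35,0,0,0,0,0,25],[0.3,0,0,0,0,0,25],[0.1,0,0,0,0,0,25],[0.04,0,0,0,0,0,25],[0,0,0,0,0,0,25],[0,0,0,0,0,0,25]]]'

```text
time_s: 24.68
ee_pos: [0.5357, -0.1679, 0.0253]
ee_rot: [[0.001, -0.0, 1.0], [-0.001, 1.0, 0.0], [-1.0, -0.001, 0.001]]
ft_force: [-0.0, 0.3, -1.6]
gripper_width: 0.0416
```

jog_arm --motion '[[[0.02,0,0,0,0,0,25],[0.01,0,0,0,0,0,25],[0,0,0,0,0,0,25]]]'

```text
time_s: 25.05
ee_pos: [0.5353, -0.1677, 0.0229]
ee_rot: [[0.0, 0.0, 1.0], [-0.0, 1.0, -0.0], [-1.0, -0.0, 0.0]]
ft_force: [-0.5, -1.3, -1.2]
gripper_width: 0.0419
```

jog_arm --motion '[[[0.01,0,0,0,0,0,25],[0.01,0,0,0,0,0,25],[0,0,0,0,0,0,25]]]'

```text
time_s: 25.42
ee_pos: [0.5353, -0.1677, 0.0229]
ee_rot: [[0.0, -0.0, 1.0], [-0.0, 1.0, 0.0], [-1.0, -0.0, 0.0]]
ft_force: [-4.1, 1.2, 11.7]
gripper_width: 0.0415
```

Contact felt. I release and go to the jar.

jog_arm --motion '[[[0,0,0,0,0,0,87.8],[0,0,0,0,0,0,87.8],[0,0,0,0,0,0,87.8],[0,0,0,0,0,0,87.8],[-0.5,0,0,0,0,0,87.8],[-0.8,0,0,0,0,0,87.8],[-0.8,0,0,0,0,0,87.8],[-0.5,0,0,0,0,0,87.8]]]'

```text
time_s: 26.42
ee_pos: [0.536, -0.168, 0.1801]
ee_rot: [[0.002, 0.0, 1.0], [-0.001, 1.0, -0.0], [-1.0, -0.001, 0.002]]
ft_force: [0.3, -0.3, -0.3]
gripper_width: 0.0881
```

```bash
python3 - <<'E'
from plan import *
rows([((.498,.097,.18),-.165,87.8,0,.055),((.498,.097,.125),-.165,87.8,2)])
E
```

```text
[[[0,0.88,-0.13,0.33,0,0,87.8],[0,0.88,-0.16,0.33,0.01,0,87.8],[0,0.87,-0.18,0.33,0.01,0,87.8],[0,0.87,-0.21,0.33,0,0.01,87.8],[0,0.86,-0.24,0.33,0.01,0,87.8],[0.46,0,0,0,0,0,87.8],[0.45,0,0,0,0,0,87.8],[0,0,0,0,0,0,87.8]]]
[[[0,0,0,0,0,0,87.8]]]
```

jog_arm --motion '[[[0,0.88,-0.13,0.33,0,0,87.8],[0,0.88,-0.16,0.33,0,0,87.8],[0,0.87,-0.18,0.33,0,0,87.8],[0,0.87,-0.21,0.33,0,0,87.8],[0,0.86,-0.24,0.33,0,0,87.8],[0.46,0,0,0,0,0,87.8],[0.45,0,0,0,0,0,87.8],[0,0,0,0,0,0,87.8]]]'

```text
time_s: 27.42
ee_pos: [0.4954, 0.0974, 0.1215]
ee_rot: [[-0.005, 0.164, 0.986], [-0.0, 0.986, -0.164], [-1.0, -0.001, -0.004]]
ft_force: [-0.1, -0.4, 0.3]
gripper_width: 0.0877
```

jog_arm --motion '[[[0,0,0,0,0,0,87.8]]]'

```text
time_s: 27.55
ee_pos: [0.4979, 0.0972, 0.1237]
ee_rot: [[0.001, 0.165, 0.986], [-0.0, 0.986, -0.165], [-1.0, 0.0, 0.001]]
ft_force: [-0.2, 0.2, -0.0]
gripper_width: 0.088
```

```bash
python3 - <<'E'
from h import *
s=bot.read_state();print(s['ee_pos'],s['ee_rot'][:,2])
c=cam('wrist');np.savez('w8.npz',**c)
im=cv2.resize(c['frame'][:,:,::-1],None,fx=1.2,fy=1.2)
for x,y,z in [(.4984,.0971,.089)]:
    p=proj(c,(x,y,z))*1.2; cv2.circle(im,tuple(int(v) for v in p),3,(0,0,255),-1);print(p)
cv2.imwrite('pics/w8.png',im[100:460])
E
```

```text
[0.49786515 0.09717447 0.12367462] [ 9.86375169e-01 -1.64510625e-01  5.29789632e-04]
[310.60885602 262.44515347]
```

View pics/w8.png

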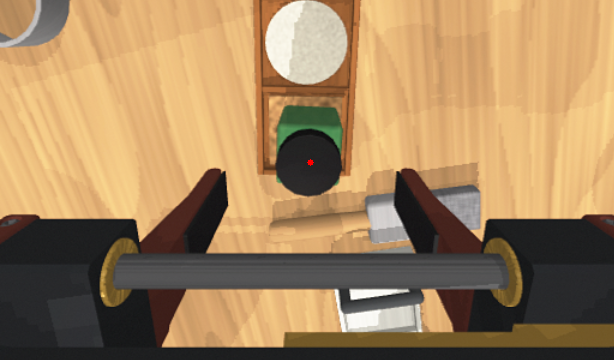

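w8 shows the jar lid at (309,162) on the mark, with its sides square to the jaws. I grip the jar.

jog_arm --motion '[[[0.5,0,0,0,0,0,87.8],[0.5,0,0,0,0,0,87.8],[0.4,0,0,0,0,0,87.8],[0.16,0,0,0,0,0,87.8],[0,0,0,0,0,0,87.8],[0,0,0,0,0,0,25],[0,0,0,0,0,0,25],[0,0,0,0,0,0,25]]]'

```text
time_s: 28.6
ee_pos: [0.4978, 0.0973, 0.03]
ee_rot: [[0.001, 0.164, 0.986], [-0.0, 0.986, -0.164], [-1.0, 0.0, 0.001]]
ft_force: [-0.2, 0.0, -0.7]
gripper_width: 0.0612
```

jog_arm --motion '[[[0,0,0,0,0,0,25],[0,0,0,0,0,0,25],[0,0,0,0,0,0,25]]]'

```text
time_s: 28.98
ee_pos: [0.4973, 0.0973, 0.0295]
ee_rot: [[-0.0, 0.164, 0.986], [-0.0, 0.986, -0.164], [-1.0, -0.0, -0.0]]
ft_force: [-0.5, -0.8, 3.1]
gripper_width: 0.0443
```

```bash
python3 - <<'E'
from plan import *
p=np.array(bot.read_state()['ee_pos']);print(p,bot.read_state()['gripper_width'])
rows([(p-[0,0,p[2]-.16],None,25),((.535,-.0955,.16),0.0,25,0,.04),((.535,-.0955,.09),0.0,25,2,.04)])
E
```

```text
[0.49725236 0.09728181 0.02954288] 0.04430012131975984
[[[-0.72,0,0,0,0,0,25],[-0.73,0,0,0,0,0,25],[-0.72,0,0,0,0,0,25],[0,-0.61,0.23,-0.33,0,0,25],[0,-0.62,0.21,-0.33,0,0,25],[0,-0.63,0.19,-0.33,0,0,25],[0,-0.63,0.17,-0.33,0,0,25],[0,-0.64,0.14,-0.33,0,0,25]]]
[[[0.58,0,0,0,0,0,25],[0.58,0,0,0,0,0,25],[0,0,0,0,0,0,25],[0,0,0,0,0,0,25]]]
```

jog_arm --motion '[[[-0.3,0,0,0,0,0,25],[-0.72,0,0,0,0,0,25],[-0.73,0,0,0,0,0,25],[-0.42,0,0,0,0,0,25],[0,-0.61,0.23,-0.33,0,0,25],[0,-0.62,0.21,-0.33,0,0,25],[0,-0.63,0.19,-0.33,0,0,25],[0,-0.63,0.17,-0.33,0,0,25]]]'

```text
time_s: 29.98
ee_pos: [0.5276, -0.0579, 0.1592]
ee_rot: [[-0.001, 0.032, 0.999], [0.0, 0.999, -0.032], [-1.0, 0.0, -0.001]]
ft_force: [0.2, -0.7, -2.1]
gripper_width: 0.0445
```

jog_arm --motion '[[[0,-0.64,0.14,-0.33,0,0,25],[0.4,0,0,0,0,0,25],[0.5,0,0,0,0,0,25],[0.4,0,0,0,0,0,25],[0,0,0,0,0,0,25],[0,0,0,0,0,0,25],[0,0,0,0,0,0,25]]]'

```text
time_s: 30.85
ee_pos: [0.5359, -0.0956, 0.0827]
ee_rot: [[0.002, -0.0, 1.0], [-0.001, 1.0, 0.0], [-1.0, -0.001, 0.002]]
ft_force: [-0.2, -0.2, -1.8]
gripper_width: 0.0446
```

```bash
python3 - <<'E'
from h import *
s=bot.read_state();print(s['ee_pos'],s['ee_rot'][:,2],s['gripper_width'])
c=cam('wrist');save(c,'pics/w9.png',k=1.2)
for x,y in [(-40,158),(40,158),(-35,144),(35,144)]: print(x,y,(proj(c,(.535+x/1e3,-.2035+y/1e3,.015))*1.2).round(0))
print('jar foot front corners expected',[(proj(c,(s['ee_pos'][0]+x,s['ee_pos'][1]+.022,s['ee_pos'][2]-.0185))*1.2).round(0) for x in(-.022,.022)])
E
```

```text
[ 0.5359018  -0.0956369   0.08273286] [9.99998281e-01 1.16166721e-04 1.85068009e-03] 0.044648788596854706
-40 158 [249. 174.]
40 158 [368. 174.]
-35 144 [257. 195.]
35 144 [360. 195.]
jar foot front corners expected [array([270., 236.]), array([349., 236.])]
```

View pics/w9.png

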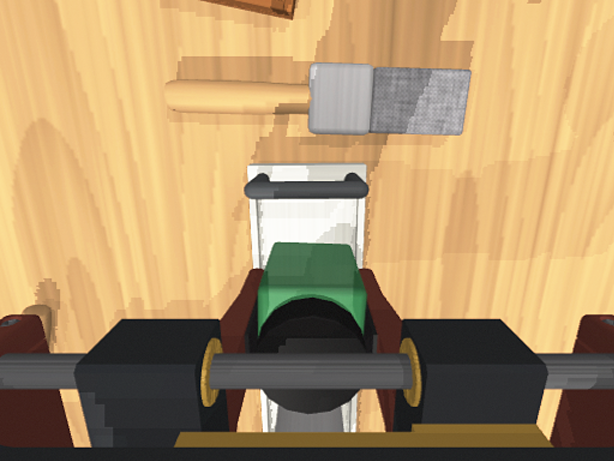

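w9 shows the jar's front foot edge at row 243 against an expected 236, so the jar sits about 3 mm toward -y in the grip. I shift +3 mm and lower it.

jog_arm --motion '[[[0.35,0.05,-0.01,0,0,0,25],[0.3,0,0,0,0,0,25],[0.2,0,0,0,0,0,25],[0.05,0,0,0,0,0,25],[0,0,0,0,0,0,25],[0,0,0,0,0,0,25]]]'

```text
time_s: 31.65
ee_pos: [0.535, -0.0926, 0.0282]
ee_rot: [[0.001, 0.0, 1.0], [-0.0, 1.0, -0.0], [-1.0, -0.0, 0.001]]
ft_force: [0.3, 0.5, -2.7]
gripper_width: 0.0442
```

jog_arm --motion '[[[0.02,0,0,0,0,0,25],[0.01,0,0,0,0,0,25],[0,0,0,0,0,0,25]]]'

```text
time_s: 32.02
ee_pos: [0.5347, -0.0925, 0.0265]
ee_rot: [[0.001, 0.0, 1.0], [-0.0, 1.0, -0.0], [-1.0, -0.0, 0.001]]
ft_force: [-1.4, 0.3, 5.2]
gripper_width: 0.0448
```

Contact felt. I release, rise and pull back for the final check.

jog_arm --motion '[[[0,0,0,0,0,0,87.8],[0,0,0,0,0,0,87.8],[0,0,0,0,0,0,87.8],[0,0,0,0,0,0,87.8],[-0.5,0,0,0,0,0,87.8],[-0.8,0,0,0,0,0,87.8],[-0.8,0,0,0,0,0,87.8],[-0.8,0,0,0,0,0,87.8]]]'

```text
time_s: 33.02
ee_pos: [0.5341, -0.0923, 0.2013]
ee_rot: [[-0.0, 0.0, 1.0], [-0.0, 1.0, -0.0], [-1.0, -0.0, -0.0]]
ft_force: [0.7, -0.5, -0.1]
gripper_width: 0.0882
```

jog_arm --motion '[[[-0.7,0,-0.3,0,0,0,87.8],[-0.7,0,-0.3,0,0,0,87.8],[0,0,0,0,0,0,87.8],[0,0,0,0,0,0,87.8],[0,0,0,0,0,0,87.8]]]'

```text
time_s: 33.65
ee_pos: [0.4979, -0.0921, 0.2822]
ee_rot: [[-0.003, -0.0, 1.0], [0.001, 1.0, 0.0], [-1.0, 0.001, -0.003]]
ft_force: [-0.7, -0.6, 0.1]
gripper_width: 0.0873
```

```bash
python3 - <<'E'
from h import *
s=cam('scene');d=cam('side')
a=cv2.resize(s['frame'][100:350,110:460,::-1],(540,386)); b=cv2.resize(d['frame'][130:350,230:370,::-1],(246,386))
cv2.imwrite('pics/final.png',np.hstack([a,b])); print(bot.read_state()['time_s'],bot.read_state()['gripper_width'])
E
```

```text
33.75 0.08801916113075187
```

View pics/final.png

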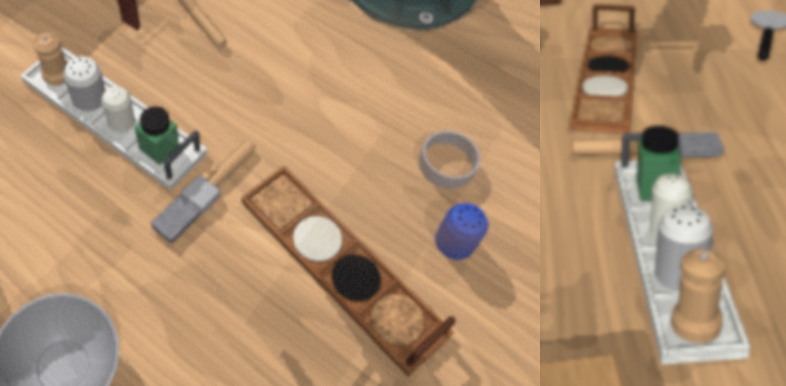

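The final picture shows all four upright in the aluminium rack: jar next to the handle (157,135), then salt, dredger and mill at the far end (52,58). The coasters are still in the wooden rack and the blue can is untouched.

```bash
python3 -c "
from rig import bot
print(bot.hand_in())"
```

```text
the job is handed in; nothing more can be done
None
```

All four containers are in the aluminium rack in reverse order: jar next to the handle, then salt, dredger, and mill at the far end. I handed the job in at about 34 s of the 128 s allowed.

- **Final check:** The last scene and side pictures show each container upright in its own place. The gripper was open and clear of everything, the four coasters were still in the wooden rack, and the blue look-alike was untouched.
- **Setting down:** I lowered each one until the wrist force showed contact before opening the fingers. The highest wrist reading was about 12 N, with the salt.
- **What disagreed:** My first estimate of the aluminium rack's position, from hand-picked points in the scene picture, was 5 to 15 mm off along its length. I corrected it from a close wrist picture, and a later picture agreed to about 2 pixels. The jar sat about 3 mm off-centre in the grip, so I shifted it before setting it down.

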